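Uncap, try and hold open the lid of a test kiln

TASK

The small bench kiln is cold and is to be looked into: lift the loose clay vent cap off the pipe on its lid and set it upright into the round wooden holder. Then tug the lid upward by its bar handle, before touching the catch, to learn if the lid is caught; if it is, let the lid down again and slide the catch's red-topped knob outward, away from the handle, as far as it goes. Finally lift the lid by the handle until its front edge is at least 90 mm above the kiln's rim and finish while holding it there, as it falls shut when let go; leave the bowl, the jar and the cup where they are.

Things in the scene. Friction and masses are not known exactly. Their poses are not given: they have to be found in the camera images.
- kiln: blue box kiln, fixed, 210 mm deep (x) by 260 mm wide (y), rim 130 mm above the table, closed lid's flat top at 163 mm. Origin at the centre of its foot; its own -x is its front (faces roughly to the robot), y to its left, z up. A dark catch housing, 94 mm wide and 128 mm high, stands 52 mm out from the front, in the right half (the kiln's -y)
- lid (a joint): hinge of the kiln's lid in rad: 0 shut, grows as the front rises, stop at 1.3. The lid is hinged along its rear edge, weighs about 0.5 kg (lifting it at the handle takes about 3 N) and falls shut when let go. If caught, it rises only about 5 mm at the handle (0.025 rad) and then stops hard; if free, it just comes up. Nothing outside shows which: the catch is worn, and its knob stands inward (home) in both cases
- lid_bar (a point): centre of the lid's round wooden bar handle: 12 mm thick, 124 mm long, lying along the kiln's y, 38 mm above the lid's top (201 mm above the table when shut), on 10 mm posts at 50 mm either side. It can turn between the fingers as the lid swings. In the kiln's frame at x = -80 mm, y = 0 when shut
- lid_hinge (a point): middle of the hinge axis, at the kiln's rear edge: kiln frame x = +105 mm, y = 0, 133 mm above the table; the axis runs along the kiln's y. The handle's centre lies 185 mm in front of it and 68 mm above it when shut, so it moves on an arc about this axis, at first 1 mm away from the robot for each 2.7 mm that it rises
- catch (a joint): slide of the catch in m: 0 home (inward), grows as the knob slides outward (to the kiln's -y), stop at 0.032; the lid is surely released from 0.022 on. It takes about 3 N to slide and stays where it is left; slide it with the lid let down
- catch_knob (a point): grip point of the catch's upright knob: a 13 mm steel stem with a 17 mm red top; knob top 172 mm and this point 158 mm above the table, housing's top 128 mm. In the kiln's frame at x = -140 mm, y = -67 mm when home
- cap_center (a point): centre, half-way up, of the terracotta vent cap: a loose round cap 38 mm across and 50 mm tall, hollow underneath (31 mm wide, 32 mm deep), about 70 g. It stands upright over a 24 mm pipe, 25 mm high, on the lid; its foot is at 166 mm above the table (on a 3 mm flange), so lift it straight up by 30 mm or more to clear the pipe. The pipe is at x = +20 mm, y = 0 in the kiln's frame
- holder_in (a point): centre of the holder's inner floor, 6 mm above the table: a pale wooden disc, 84 mm across, fixed, with a round socket 47 mm wide whose rim is 16 mm above the table. A cap set in it has its centre 25 mm above this point
- test_bowl: small teal bowl, 85 x 81 x 40 mm, origin under its centre; leave alone
- jar_oxide: small jar with a grey lid, 50 x 50 x 62 mm, origin under its centre; leave alone
- cup_white: white cup, 78 x 75 x 67 mm, origin under its centre; leave alone
Things that resemble listed ones, but are neither listed nor needed, are in the scene too. Of the things shaped like the part that bears cap_center, the terracotta one is meant.

How it is judged:
By the outcome, as a careful person would: the job done as asked, in the order asked, and still so for the second after the job is handed in, while the arm keeps its last pose, push and grip.
It also fails if it takes over 72 s, if anything falls off the work surface, if the arm or the gripper's body presses on something with over 40 N, if the wrist force passes 120 N, or if a joint passes its speed limit or range.

ROBOT

A 7-joint arm with a two-finger parallel gripper is mounted at the origin on a cart in front of the work surface, level with it; the furniture and walls round the work are solid. World frame = base frame: x ahead of the robot, y to its left, z up, the work surface at z = 0. Lengths are in mm, angles in rad, forces in N, time in s.
With the tool pointing down it reaches from about 400 to 875 mm from the base axis. Payload 4.4 kg.
Tool frame: the origin (TCP) lies at the very end of the fingers, on their centre line; the grasp point (between the pads) lies 19 mm behind it; y points along the fingers, z is the direction in which the jaws open and shut, and the axes are right-handed (so a half turn about y gives the same grasp; the last joint's range is limited). The gripper opens to 85 mm and grips with 20 to 120 N. Pads are 22 mm wide; open, the fingers measure 114 mm over their backs; the gripper's body (76 mm by 85 mm) begins 54 mm behind the grasp point. The pads swing forward as they close: fully open they stand 13 mm farther back than shut.
Start: joints at [1.235, 0.628, 0.038, 1.517, -0.027, 0.996, -0.02], TCP at [173.278, -626.492, 231.313] pointing down, gripper open.
Joint ranges: [-3.06, 3.06], [-0.37, 2.12], [-1.25, 1.32], [0.18, 2.47], [-1.1, 4.24], [0.23, 1.98], [-2.94, 2.94]. Speed limits (rad/s): [2.57, 2.57, 3.14, 3.14, 3.14, 3.14, 3.14].

INTERFACE

Orientations are given as [roll, pitch, yaw] about the fixed x, y, z axes, in that order (R = Rz(yaw) Ry(pitch) Rx(roll)).
In Python, from cell import ctrl, imaging, finish_job gives the robot as it stands.
- The arm moves only by the shell command python3 -m inch 'ROWS'. ROWS is JSON, one flat list of numbers, 7 for each row, row after row: the opening, from 0 (shut) to 1 (fully open), then the shift along the tool's x, y, z in cm, then the turn, a rotation vector about the tool's x, y, z in degrees. A call has 1 to 12 rows; each row is the pose to reach, as a shift and turn from the pose commanded when the call began, along the tool's axes at that moment; what a row does not reach only later rows make up. A row lasts 1/10 s, in which the tool goes at most 50 mm and 8.59 degrees, less where a joint would pass 70% of its speed; a pose out of reach is approached as far as the arm can. A call with a gripper value outside its range is refused whole. The fingers move at their own pace and stop on an object; the grip force is fixed at half the most. Time passes only in rows, so rows that repeat a pose let the fingers close. It gives the time, the measured TCP pose, the force and the opening at its end, in the units of the state.
- ctrl.read_state(): the state, without advancing time (a new reading comes with each control period).
- imaging.get_image(name): name is "side" or "top" or "wrist"; returns a dict with "img" (420x560x3 uint8, red, green, blue), "fx", "fy", "cx", "cy" (pixels), "dist" ([k1, k2, p1, p2, k3] as OpenCV has them; the pictures are not rectified), "R" (3x3) and "t" (3): a world point X has camera coordinates R X + t. Camera axes: x right, y down, z forward; pixel columns grow to the right and rows downward; lengths in mm; the calibration is good to about 2 mm. A picture is of the moment at which its call begins. There is no depth.
- finish_job(): hands the job in, once; it reports no verdict.
The state is a dict: "clock": time; "qpos": joint angles; "qd": joint speeds; "tau": joint torques, N m; "eef_pos": TCP position; "tool_rot": TCP orientation; "force": force on the tool from outside, world axes, zero at the start; "torque": the same for the moment, N m; "width": finger opening in mm.
Only numpy, scipy, OpenCV 4.12 (cv2) and the standard library are available. Lean on these libraries where they do the work, as an engineer would, in place of code of your own. Each camera call takes 0.05 s, during which the arm holds its last target.

## Working session

There is one attempt and no reset: what is moved stays moved. The work goes in short steps, Python scripts to look and compute and a shell command to move; the robot and the scene stay as the last step left them, time stands still between calls to the robot, and variables do not carry over. Pictures are saved under pics/ and viewed, and the job is handed in when it is done.

```bash
ls; mkdir -p pics; python3 - <<'E'
from cell import ctrl, imaging
import cv2,json,numpy as np
s=ctrl.read_state();print(s)
for n in ["side","top","wrist"]:
    d=imaging.get_image(n);cv2.imwrite(f"pics/{n}0.png",d["img"][:,:,::-1])
    print(n,{k:np.round(d[k],3).tolist() for k in d if k!="img"})
E
```

```text
pics
{'clock': 0.0, 'qpos': array([ 1.23517688,  0.6293303 ,  0.03847103,  1.51838333, -0.02698819,
        0.99632816, -0.0199815 ]), 'qd': array([ 0.00107101, -0.00049079,  0.00025186, -0.00117106,  0.00054774,
       -0.00070527, -0.00078799]), 'tau': array([ 1.07796234e-04, -5.63403118e+01,  1.22625131e+00, -1.93441164e+01,
        1.10288541e-02,  1.04896358e-02,  6.22029148e-06]), 'eef_pos': array([ 173.09873684, -625.86128333,  230.39500616]), 'tool_rot': array([-1.57272598e+00, -5.21830867e-05, -2.87177209e+00]), 'force': array([0.38706317, 0.43375123, 0.13439876]), 'torque': array([0.01050118, 0.01494492, 0.08424817]), 'width': 85.27831691493986}
side {'fx': 419.079, 'fy': 419.079, 'cx': 270.644, 'cy': 216.565, 'dist': [0.012, 0.0, 0.0, 0.0, 0.0], 'R': [[-0.358, -0.934, -0.0], [-0.713, 0.273, -0.645], [0.603, -0.231, -0.764]], 't': [167.439, 529.216, 1118.662]}
top {'fx': 516.481, 'fy': 516.481, 'cx': 282.255, 'cy': 206.418, 'dist': [-0.199, 0.0, 0.0, 0.0, 0.0], 'R': [[0.009, -1.0, 0.009], [-0.986, -0.011, -0.169], [0.169, -0.007, -0.986]], 't': [-53.93, 618.02, 1868.88]}
wrist {'fx': 361.258, 'fy': 361.258, 'cx': 283.398, 'cy': 209.714, 'dist': [-0.022, 0.0, 0.0, 0.0, 0.0], 'R': [[0.267, -0.964, -0.002], [-0.931, -0.258, 0.259], [-0.251, -0.067, -0.966]], 't': [-649.958, -34.885, 377.56]}
```

View pics/side0.png

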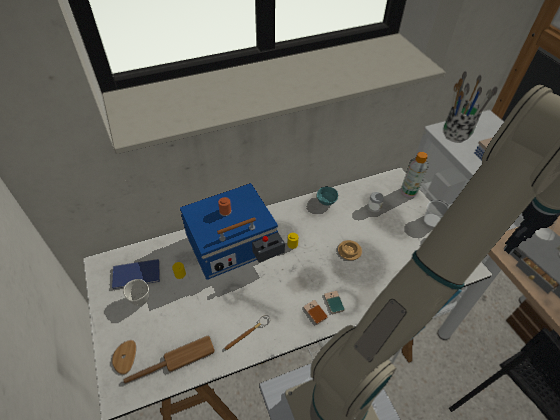

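View pics/top0.png

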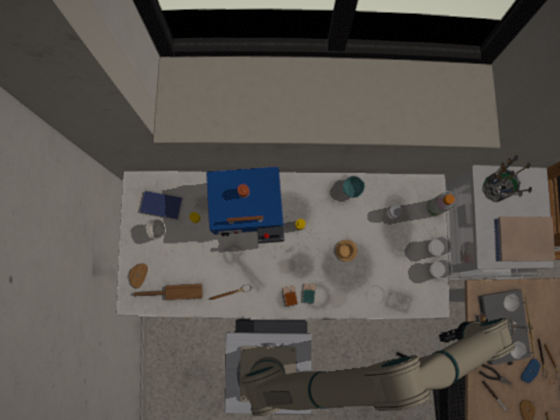

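View pics/wrist0.png

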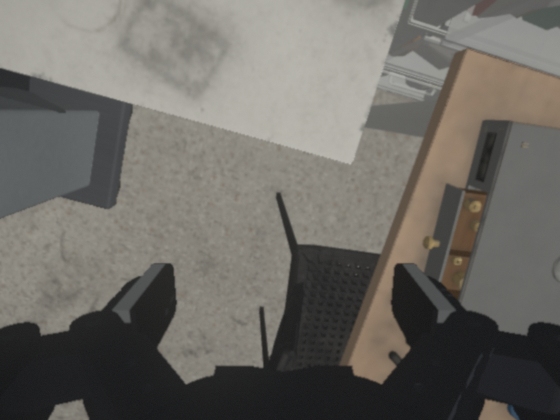

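The top view shows the kiln at about (245,200), with the cap at (243,190) and the bar at (245,218). The holder is near (345,250). I'll zoom in on these.

```bash
python3 - <<'E'
import cv2
a=cv2.imread("pics/side0.png")[170:290,160:400];cv2.imwrite("pics/sz.png",cv2.resize(a,(800,400),interpolation=cv2.INTER_CUBIC))
a=cv2.imread("pics/top0.png")[155:285,190:380];cv2.imwrite("pics/tz.png",cv2.resize(a,(760,520),interpolation=cv2.INTER_CUBIC))
E
```

```text
(no output)
```

View pics/sz.png

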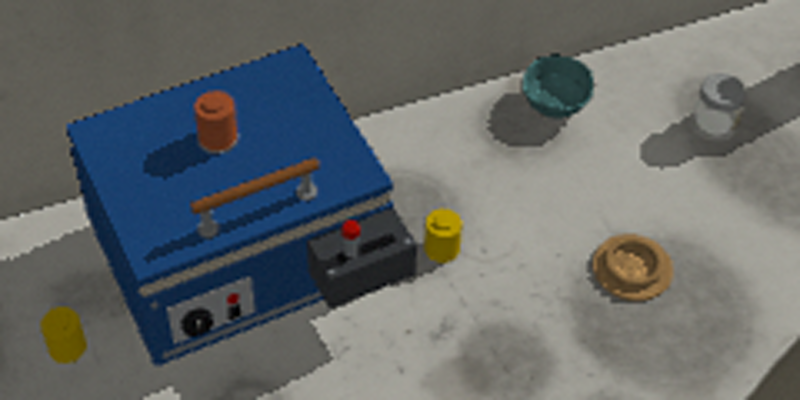

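View pics/tz.png

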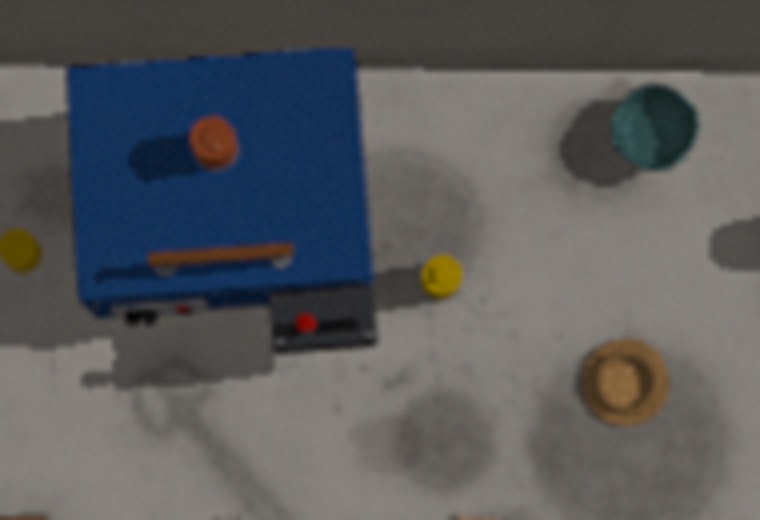

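```bash
cat > h.py <<'E'
import numpy as np,cv2
from scipy.spatial.transform import Rotation as Ro
from cell import ctrl, imaging
def ray(d,u,v):
    K=np.array([[d["fx"],0,d["cx"]],[0,d["fy"],d["cy"]],[0,0,1.]])
    p=cv2.undistortPoints(np.array([[[u,v]]],float),K,np.array(d["dist"],float))[0,0]
    R=np.array(d["R"]);t=np.array(d["t"]);return -R.T@t,R.T@np.array([p[0],p[1],1])
def onz(d,u,v,z):
    c,r=ray(d,u,v);return c+r*(z-c[2])/r[2]
def tri(obs):
    A=np.zeros((3,3));b=np.zeros(3)
    for d,u,v in obs:
        c,r=ray(d,u,v);r=r/np.linalg.norm(r);P=np.eye(3)-np.outer(r,r);A+=P;b+=P@c
    return np.linalg.solve(A,b)
def proj(d,X):
    K=np.array([[d["fx"],0,d["cx"]],[0,d["fy"],d["cy"]],[0,0,1.]])
    return cv2.projectPoints(np.array([X],float),cv2.Rodrigues(np.array(d["R"]))[0],np.array(d["t"],float),K,np.array(d["dist"],float))[0].ravel()
def mask(img,lo,hi,roi):
    h=cv2.cvtColor(img,cv2.COLOR_RGB2HSV);m=cv2.inRange(h,lo,hi);k=np.zeros_like(m);x0,y0,x1,y1=roi;k[y0:y1,x0:x1]=255;return m&k
def comps(m,amin=4):
    n,l,s,c=cv2.connectedComponentsWithStats(m);return [(s[i,4],s[i,:4].tolist(),np.round(c[i],2).tolist()) for i in range(1,n) if s[i,4]>=amin]
def delta(target,rot=None):
    "shift in tool cm from the measured pose"
    s=ctrl.read_state();R=Ro.from_euler('xyz',s["tool_rot"]);return R.inv().apply(np.array(target)-s["eef_pos"])/10
def st():
    s=ctrl.read_state();print(round(s["clock"],2),np.round(s["eef_pos"],1),np.round(s["tool_rot"],4),"F",np.round(s["force"],1),"w",round(s["width"],1),"q",np.round(s["qpos"],2))
E
python3 - <<'E'
from h import *
T=imaging.get_image("top");S=imaging.get_image("side")
for n,d,roi in (("top",T,(190,155,380,285)),("side",S,(160,170,400,290))):
    print(n)
    print(" red/orange",comps(mask(d["img"],(0,130,60),(22,255,255),roi)))
    print(" blue",comps(mask(d["img"],(100,120,40),(125,255,255),roi),50))
    px=d["img"]
for u,v in ((243,190),(245,218),(266,235),(345,250),(338,250)): print(cv2.cvtColor(T["img"],cv2.COLOR_RGB2HSV)[v,u])
print(" wood",comps(mask(T["img"],(8,60,60),(25,255,255),(330,235,365,265))))
print(" woodS",comps(mask(S["img"],(8,60,60),(25,255,255),(330,235,370,265))))
b=mask(T["img"],(100,120,40),(125,255,255),(190,155,300,240))
c=max(cv2.findContours(b,0,1)[0],key=cv2.contourArea);print(cv2.minAreaRect(c))
E
```

```text
top
 red/orange [(np.int32(99), [238, 185, 11, 12], [242.95, 190.07]), (np.int32(81), [228, 216, 35, 5], [244.88, 218.32]), (np.int32(19), [264, 233, 5, 5], [266.05, 235.32]), (np.int32(314), [336, 241, 21, 20], [345.97, 250.3])]
 blue [(np.int32(4027), [207, 167, 76, 67], [243.9, 198.37])]
side
 red/orange [(np.int32(172), [219, 198, 12, 17], [224.39, 205.88]), (np.int32(129), [218, 218, 37, 16], [235.88, 225.29]), (np.int32(23), [263, 236, 5, 6], [265.13, 238.61]), (np.int32(251), [338, 241, 23, 19], [349.63, 249.97]), (np.int32(9), [228, 258, 4, 3], [229.33, 259.11])]
 blue [(np.int32(4477), [180, 183, 98, 96], [225.39, 224.96])]
[  9 181 117]
[ 14 187  94]
[  1 241 130]
[ 16 138 139]
[ 16 138  72]
 wood [(np.int32(397), [335, 240, 23, 22], [346.04, 250.3])]
 woodS [(np.int32(388), [338, 240, 24, 20], [349.4, 249.75])]
((243.9847412109375, 199.7867889404297), (62.269920349121094, 73.09947204589844), 85.91438293457031)
```

```bash
python3 - <<'E'
from h import *
T=imaging.get_image("top");S=imaging.get_image("side")
print("cap tri",tri([(T,242.95,190.07),(S,224.39,205.88)]), "cap top plane z~205",onz(T,242.95,190.07,205))
print("bar tri",tri([(T,244.88,218.32),(S,235.88,225.29)]),onz(T,244.88,218.32,203),onz(S,235.88,225.29,203))
print("knob tri",tri([(T,266.05,235.32),(S,265.13,238.61)]),onz(T,266.05,235.32,168),onz(S,265.13,238.61,166))
print("holder",onz(T,346.04,250.3,13),onz(S,349.4,249.75,12),tri([(T,346.04,250.3),(S,349.4,249.75)]))
for d,roi in ((T,(225,210,270,228)),(S,(210,214,260,236))):
    m=mask(d["img"],(0,130,60),(22,255,255),roi);ys,xs=np.nonzero(m)
    P=np.array([onz(d,x,y,203)[:2] for x,y in zip(xs,ys)]);c=P.mean(0);w,V=np.linalg.eigh(np.cov((P-c).T));a=V[:,1]
    e=(P-c)@a;print("bar",c,np.degrees(np.arctan2(-a[0]*np.sign(a[1]),a[1]*np.sign(a[1]))),e.min(),e.max())
# blue lid edges
b=mask(T["img"],(100,120,40),(125,255,255),(190,155,300,240));c=max(cv2.findContours(b,0,1)[0],key=cv2.contourArea)
for q in cv2.boxPoints(cv2.minAreaRect(c)): print(q,onz(T,*q,163))
E
```

```text
cap tri [650.42256062  89.52969712 192.21943851] cap top plane z~205 [648.07312644  89.25988389 205.        ]
bar tri [550.10019272  81.05475986 205.1782945 ] [550.17861673  80.60696954 203.        ] [552.11917279  81.21382485 203.        ]
knob tri [496.1689882    7.81744779 170.21629466] [496.63239644   8.31534734 168.        ] [498.94904301   6.3039483  166.        ]
holder [ 460.3342699  -289.71586147   13.        ] [ 459.13363164 -288.80410482   12.        ] [ 460.69428054 -290.14802225    9.280495  ]
bar [550.08075997  81.17933596] 5.069044838305408 -56.05919112743394 57.39989693807834
bar [554.64613799  81.81052588] 3.1047972347694905 -62.03389200341226 59.22427019492113
[205.13858 171.5146 ] [722.7196837  228.80091442 163.        ]
[278.0286  166.04787] [745.12030755 -30.50591769 163.        ]
[282.6768  228.02425] [523.36439188 -49.07190733 163.        ]
[209.78677 233.49098] [501.20456733 204.7040306  163.        ]
```

```bash
python3 - <<'E'
from h import *
st();print(delta([650,89.5,300]),delta([411,-268,300]))
E
```

```text
0.35 [ 173.3 -626.4  231.1] [-1.5712  0.     -2.8718] F [0.3 0.8 0.4] w 85.4 q [ 1.24  0.63  0.04  1.52 -0.03  1.   -0.02]
[-65.03185546  -6.86556359 -56.29080962] [-32.46699043  -6.87833778 -28.20519226]
```

```bash
python3 -m inch '[1,0,-5,0,0,0,0, 1,-3,-6.9,-2.6,0,-8,0, 1,-7,-6.9,-6,0,-16,0, 1,-11,-6.9,-9.5,0,-24,0, 1,-15,-6.9,-13,0,-32,0, 1,-19,-6.9,-16.5,0,-40,0, 1,-23,-6.9,-20,0,-40,0, 1,-27,-6.9,-23.4,0,-40,0, 1,-31,-6.9,-26.9,0,-40,0, 1,-32.5,-6.9,-28.2,0,-40,0, 1,-32.5,-6.9,-28.2,0,-40,0, 1,-32.5,-6.9,-28.2,0,-40,0]'; python3 - <<'E'
from h import *
st();print(delta([640,88.7,300]))
T=imaging.get_image("wrist");cv2.imwrite("pics/w1.png",T["img"][:,:,::-1])
E
```

```text
clock: 1.55
eef_pos: [411.7, -267.5, 300.5]
tool_rot: [-1.57, -0.0, -2.171]
force: [-1.2, -0.3, 0.1]
width: 85.1
1.55 [ 411.7 -267.5  300.5] [-1.5705e+00 -4.0000e-04 -2.1712e+00] F [-1.2 -0.3  0.1] w 85.1 q [ 0.69  0.33 -0.23  1.85  0.09  0.98 -0.18]
[-4.22902818e+01  2.99373611e-02 -1.28720403e+00]
```

View pics/w1.png

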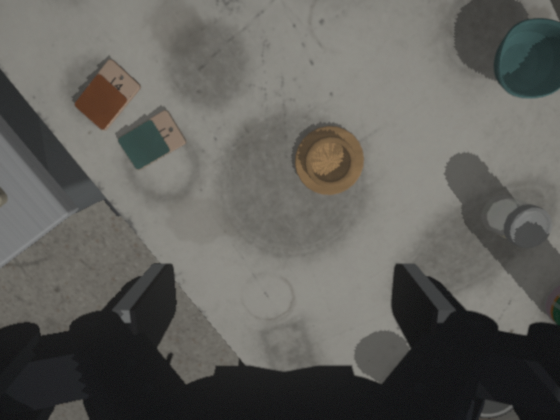

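The holder shows at about (328,159) with an empty socket. I'll measure it from this view.

```bash
python3 - <<'E'
from h import *
d=imaging.get_image("wrist")
m=mask(d["img"],(8,90,40),(25,255,255),(280,110,380,205));c=max(cv2.findContours(m,0,1)[0],key=cv2.contourArea)
h=cv2.convexHull(c);e=cv2.fitEllipse(h);print(e,onz(d,*e[0],14))
print("kiln cap delta",delta([650,89.5,300]))
E
```

```text
((328.8909912109375, 158.58900451660156), (66.14437103271484, 67.9892578125), 41.387908935546875) [ 461.51082902 -289.74508942   14.        ]
kiln cap delta [-4.31355034e+01 -1.28690052e-02 -7.07980094e-01]
```

```bash
python3 -m inch '[1,-4,0,0,0,-8,0, 1,-8.5,0,-0.2,0,-16,0, 1,-13,0,-0.3,0,-24,0, 1,-17.5,0,-0.5,0,-32,0, 1,-22,0,-0.6,0,-39.4,0, 1,-26,0,-0.7,0,-39.4,0, 1,-30.5,0,-0.9,0,-39.4,0, 1,-35,0,-1,0,-39.4,0, 1,-39,0,-1.1,0,-39.4,0, 1,-39,0,-1.1,0,-39.4,0, 1,-39,0,-1.1,0,-39.4,0]'; python3 - <<'E'
from h import *
st()
T=imaging.get_image("wrist");cv2.imwrite("pics/w2.png",T["img"][:,:,::-1])
E
```

```text
clock: 2.75
eef_pos: [623.5, 58.2, 299.5]
tool_rot: [-1.572, -0.001, -1.487]
force: [0.1, -0.6, 0.2]
width: 85.4
2.75 [623.5  58.2 299.5] [-1.5721e+00 -8.0000e-04 -1.4870e+00] F [ 0.1 -0.6  0.2] w 85.4 q [ 0.12  0.56 -0.44  1.49  0.25  1.15 -0.28]
```

View pics/w2.png

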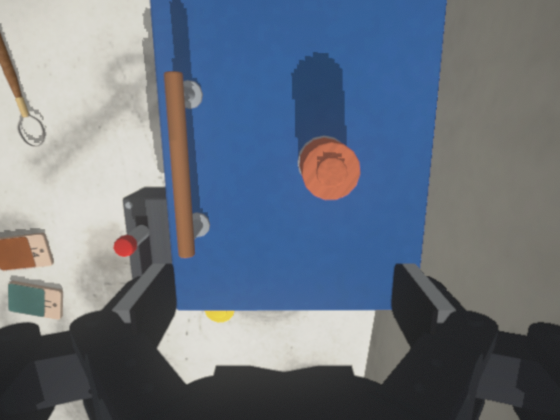

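The wrist view shows the cap top at (331,168), the bar at (179,165) and the knob top at (125,245). I'll measure all three.

```bash
python3 - <<'E'
from h import *
d=imaging.get_image("wrist")
m=mask(d["img"],(2,130,60),(14,255,255),(290,120,375,215))
print(comps(m,50))
hsv=cv2.cvtColor(d["img"],cv2.COLOR_RGB2HSV)
print(hsv[168,350],hsv[160,303],hsv[165,180])
c=max(cv2.findContours(m,0,1)[0],key=cv2.contourArea);P=c[:,0,:].astype(float);P=P[(P[:,1]>165)]
A=np.c_[2*P,np.ones(len(P))];s=np.linalg.lstsq(A,(P**2).sum(1),rcond=None)[0];print("circ lower edge",s[:2],np.sqrt(s[2]+s[0]**2+s[1]**2),"cap",onz(d,s[0],s[1],216))
m=mask(d["img"],(0,90,30),(22,255,255),(160,65,200,262));r=cv2.minAreaRect(max(cv2.findContours(m,0,1)[0],key=cv2.contourArea));b=cv2.boxPoints(r)
print(r);b=b[np.argsort(b[:,1])];e1=onz(d,*b[:2].mean(0),203);e2=onz(d,*b[2:].mean(0),203)
v=e1-e2;print("bar",(e1+e2)/2,np.linalg.norm(v),"yaw",np.degrees(np.arctan2(-v[0],v[1])))
m=mask(d["img"],(0,150,60),(8,255,255),(105,225,145,262));k=comps(m,20);print(k,onz(d,*k[0][2],171))
E
```

```text
[(np.int32(2452), [303, 139, 57, 58], [330.85, 167.96])]
[  8 143 195] [  7 124 121] [ 12 125 159]
circ lower edge [330.72064859 167.72721276] 27.723012253104997 cap [649.14151332  89.92537054 216.        ]
((180.0941162109375, 162.2235107421875), (185.7589111328125, 16.56644630432129), 85.60128784179688)
bar [551.53752337  79.66000003 203.        ] 123.37097948762244 yaw 4.94586722053473
[(np.int32(276), [115, 237, 21, 18], [124.56, 245.58])] [498.38511441   8.10406763 171.        ]
```

```bash
python3 - <<'E'
from h import *
st();print(delta([649.5,89.8,300]),delta([649.5,89.8,179]))
E
```

```text
2.85 [623.2  56.4 299.9] [-1.5719 -0.0019 -1.4896] F [-0.5 -1.1  0.8] w 85.5 q [ 0.13  0.56 -0.44  1.49  0.25  1.15 -0.28]
[-3.11993019 -0.01512629  2.896869  ] [-3.14240567 12.08484539  2.91028796]
```

```bash
python3 -m inch '[1,-3.1,0,2.9,0,0,0, 1,-3.1,0,2.9,0,0,0, 1,-3.1,3,2.9,0,0,0, 1,-3.1,6,2.9,0,0,0, 1,-3.1,6,2.9,0,0,0, 1,-3.1,6,2.9,0,0,0]'; python3 - <<'E'
from h import *
st();print(delta([649.5,89.8,179]))
T=imaging.get_image("wrist");cv2.imwrite("pics/w3.png",T["img"][:,:,::-1])
E
```

```text
clock: 3.45
eef_pos: [649.7, 91.1, 240.8]
tool_rot: [-1.571, -0.001, -1.488]
force: [0.3, 0.4, 0.9]
width: 85.1
3.45 [649.7  91.1 240.8] [-1.5711e+00 -5.0000e-04 -1.4881e+00] F [0.3 0.4 0.9] w 85.1 q [ 0.06  0.66 -0.42  1.48  0.29  1.07 -0.34]
[ 0.12116389  6.17883624 -0.03131315]
```

View pics/w3.png

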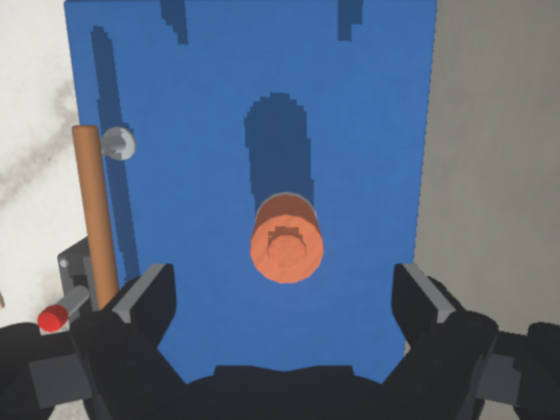

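The cap at (287,246) is centred between the fingers, whose midpoint is about x=285. Next I go down and close.

```bash
python3 -m inch '[1,0.1,2,0,0,0,0, 1,0.1,4,0,0,0,0, 1,0.1,6.1,0,0,0,0, 1,0.1,6.1,0,0,0,0, 0.7,0.1,6.1,0,0,0,0, 0.5,0.1,6.1,0,0,0,0, 0.35,0.1,6.1,0,0,0,0, 0.3,0.1,6.1,0,0,0,0, 0.2,0.1,6.1,0,0,0,0, 0.2,0.1,6.1,0,0,0,0, 0.2,0.1,6.1,0,0,0,0]'; python3 - <<'E'
from h import *
st()
T=imaging.get_image("wrist");cv2.imwrite("pics/w4.png",T["img"][:,:,::-1])
E
```

```text
clock: 4.6
eef_pos: [650.7, 92.0, 181.1]
tool_rot: [-1.568, 0.0, -1.486]
force: [-0.2, -0.6, 6.3]
width: 36.8
4.6 [650.7  92.  181.1] [-1.5681e+00  1.0000e-04 -1.4861e+00] F [-0.2 -0.6  6.3] w 36.8 q [ 0.05  0.72 -0.4   1.54  0.32  0.95 -0.37]
```

View pics/w4.png

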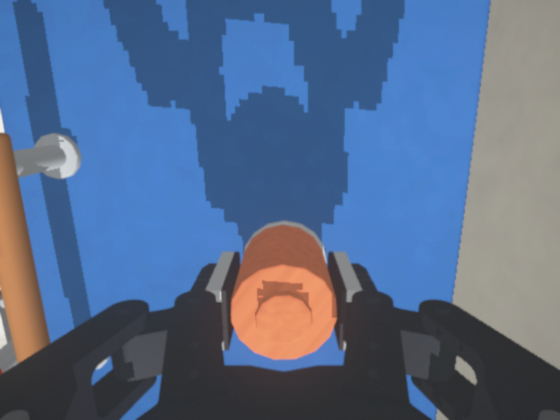

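Width 37 mm, so the cap is gripped. I'll lift it straight up and check.

```bash
python3 -m inch '[0.2,0,-1.5,0,0,0,0, 0.2,0,-3,0,0,0,0, 0.2,0,-5,0,0,0,0, 0.2,0,-8,0,0,0,0, 0.2,0,-8,0,0,0,0, 0.2,0,-8,0,0,0,0]'; python3 - <<'E'
from h import *
st();print(delta([461,-289.8,255]),delta([461,-289.8,23]))
T=imaging.get_image("wrist");cv2.imwrite("pics/w5.png",T["img"][:,:,::-1])
E
```

```text
clock: 5.25
eef_pos: [650.3, 91.9, 261.0]
tool_rot: [-1.568, 0.0, -1.486]
force: [-0.3, -0.2, -1.0]
width: 36.6
5.25 [650.3  91.9 261. ] [-1.5682e+00  2.0000e-04 -1.4861e+00] F [-0.3 -0.2 -1. ] w 36.6 q [ 0.06  0.64 -0.43  1.45  0.28  1.11 -0.33]
[ 36.43465632   0.53769854 -22.09527962] [ 36.43845471  23.7376187  -22.15602358]
```

View pics/w5.png

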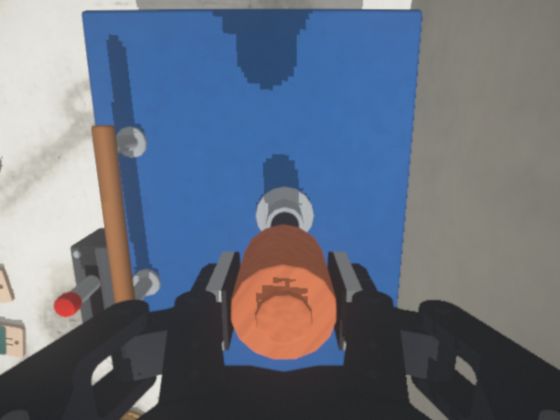

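The pipe is now clear and bare at (285,210), and the cap is in the grip. I'll carry it to the holder.

```bash
python3 -m inch '[0.2,3,0,-1.8,0,0,0, 0.2,7,0,-4.2,0,0,0, 0.2,11,0,-6.6,0,0,0, 0.2,15,0,-9,0,0,0, 0.2,19,0,-11.5,0,0,0, 0.2,23,0,-14,0,0,0, 0.2,27,0,-16.4,0,0,0, 0.2,31,0,-18.8,0,0,0, 0.2,34.5,0,-21,0,0,0, 0.2,36.2,0,-22,0,0,0, 0.2,36.2,0,-22,0,0,0, 0.2,36.2,0,-22,0,0,0]'; python3 - <<'E'
from h import *
st();print(delta([461,-287.8,100]))
E
```

```text
clock: 6.5
eef_pos: [461.0, -286.9, 258.7]
tool_rot: [-1.571, 0.002, -1.486]
force: [0.7, 1.0, -0.3]
width: 36.5
6.5 [ 461.  -286.9  258.7] [-1.5715  0.0017 -1.4865] F [ 0.7  1.  -0.3] w 36.5 q [ 0.8   0.47 -0.43  1.77  0.23  0.95  0.35]
[1.14104750e-01 1.58688357e+01 7.94142605e-03]
```

```bash
python3 -m inch '[0.2,0.1,4,0,0,0,0, 0.2,0.1,8,0,0,0,0, 0.2,0.1,12,0,0,0,0, 0.2,0.1,16,0,0,0,0, 0.2,0.1,18.5,0,0,0,0, 0.2,0.1,18.5,0,0,0,0, 0.2,0.1,18.5,0,0,0,0]'; python3 - <<'E'
from h import *
st();print(delta([461,-287.8,23]))
for n in ("wrist","side","top"):
    T=imaging.get_image(n);cv2.imwrite(f"pics/{n}6.png",T["img"][:,:,::-1])
    if n=="side": cv2.imwrite("pics/side6z.png",cv2.resize(T["img"][200:290,290:410,::-1],(720,540),interpolation=cv2.INTER_CUBIC))
E
```

```text
clock: 7.2
eef_pos: [462.4, -286.9, 74.5]
tool_rot: [-1.571, 0.001, -1.484]
force: [0.9, 0.4, 0.0]
width: 37.0
7.2 [ 462.4 -286.9   74.5] [-1.5705e+00  1.1000e-03 -1.4835e+00] F [0.9 0.4 0. ] w 37.0 q [ 0.7   0.72 -0.31  1.94  0.4   0.54  0.21]
[ 0.079663    5.15414394 -0.14710698]
```

View pics/wrist6.png

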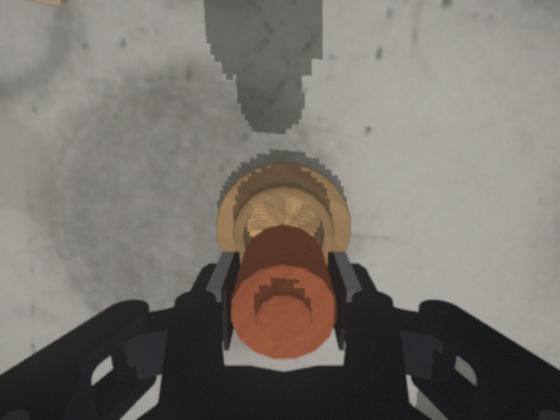

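View pics/side6z.png

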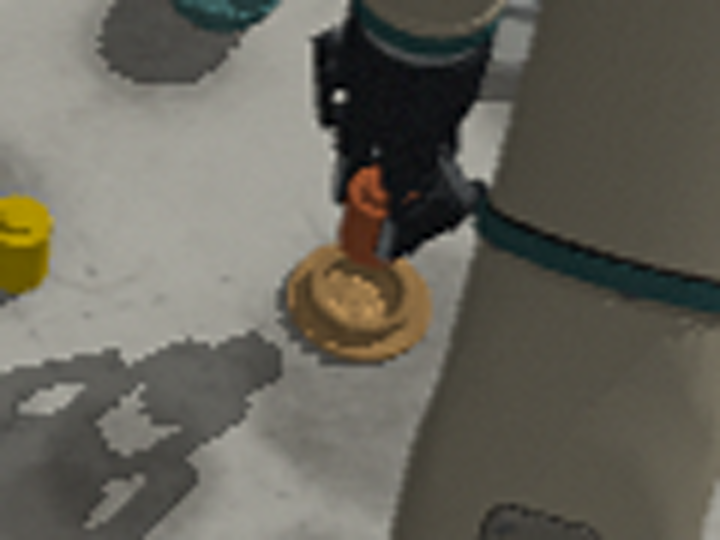

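The cap at (284,305) is lined up with the holder at (284,215) across the jaws. I'll measure the holder in this view as well.

```bash
python3 - <<'E'
from h import *
d=imaging.get_image("wrist")
m=mask(d["img"],(10,90,30),(25,255,255),(200,150,370,260));c=max(cv2.findContours(m,0,1)[0],key=cv2.contourArea)
h=cv2.convexHull(c)[:,0,:].astype(float);h=h[h[:,1]<240]
for z in (6,10,14,16):
    P=np.array([onz(d,u,v,z)[:2] for u,v in h]);A=np.c_[2*P,np.ones(len(P))];s=np.linalg.lstsq(A,(P**2).sum(1),rcond=None)[0];print(z,s[:2],np.sqrt(s[2]+s[0]**2+s[1]**2))
# cap top circle; top z=216-181+74.5
m=mask(d["img"],(0,130,40),(9,255,255),(225,220,345,360));c=max(cv2.findContours(m,0,1)[0],key=cv2.contourArea)[:,0,:].astype(float)
P=c[(c[:,1]>315)];z=109
Q=np.array([onz(d,u,v,z)[:2] for u,v in P]);A=np.c_[2*Q,np.ones(len(Q))];s=np.linalg.lstsq(A,(Q**2).sum(1),rcond=None)[0];print("cap",s[:2],np.sqrt(s[2]+s[0]**2+s[1]**2))
st()
E
```

```text
6 [ 461.58081458 -291.58597731] 40.71138835968936
10 [ 461.47864949 -290.32304891] 39.94201418001792
14 [ 461.37648439 -289.06012051] 39.17264000034472
16 [ 461.32540184 -288.4286563 ] 38.78795291051174
cap [ 461.82958744 -289.71952295] 17.647854372068576
7.4 [ 462.6 -288.9   76. ] [-1.5681 -0.0017 -1.4857] F [ 0.6 -0.4 -0.6] w 36.8 q [ 0.71  0.72 -0.31  1.94  0.4   0.54  0.21]
```

Cap and holder agree to within 1 mm, so I lower straight down.

```bash
python3 -m inch '[0.2,0,2,0,0,0,0, 0.2,0,3.5,0,0,0,0, 0.2,0,4.5,0,0,0,0, 0.2,0,5,0,0,0,0, 0.2,0,5.2,0,0,0,0, 0.2,0,5.2,0,0,0,0, 0.2,0,5.2,0,0,0,0]'; python3 - <<'E'
from h import *
st()
T=imaging.get_image("wrist");cv2.imwrite("pics/w7.png",T["img"][:,:,::-1])
E
```

```text
clock: 8.1
eef_pos: [461.7, -288.8, 22.8]
tool_rot: [-1.57, -0.001, -1.486]
force: [-0.2, 0.7, -1.2]
width: 37.1
8.1 [ 461.7 -288.8   22.8] [-1.5699e+00 -5.0000e-04 -1.4861e+00] F [-0.2  0.7 -1.2] w 37.1 q [ 0.67  0.81 -0.25  1.95  0.44  0.43  0.17]
```

View pics/w7.png

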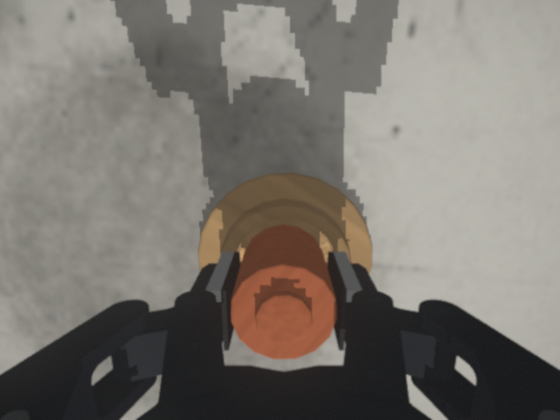

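```bash
python3 -m inch '[0.2,0,0.2,0,0,0,0, 0.2,0,0.2,0,0,0,0, 0.5,0,0.2,0,0,0,0, 0.6,0,0.2,0,0,0,0, 0.8,0,0.2,0,0,0,0, 0.8,0,0.2,0,0,0,0, 0.8,0,-2,0,0,0,0, 0.8,0,-5,0,0,0,0, 0.8,0,-10,0,0,0,0, 0.8,0,-14,0,0,0,0, 0.8,0,-14,0,0,0,0]'; python3 - <<'E'
from h import *
st()
for n in ("wrist","side"):
    T=imaging.get_image(n);cv2.imwrite(f"pics/{n}8.png",T["img"][:,:,::-1])
    if n=="side": cv2.imwrite("pics/side8z.png",cv2.resize(T["img"][200:290,290:410,::-1],(720,540),interpolation=cv2.INTER_CUBIC))
E
```

```text
clock: 9.25
eef_pos: [464.7, -290.0, 167.5]
tool_rot: [-1.562, -0.006, -1.486]
force: [1.2, -0.5, -0.3]
width: 68.3
9.25 [ 464.7 -290.   167.5] [-1.5622 -0.0057 -1.4863] F [ 1.2 -0.5 -0.3] w 68.3 q [ 0.77  0.59 -0.39  1.87  0.32  0.73  0.28]
```

View pics/wrist8.png

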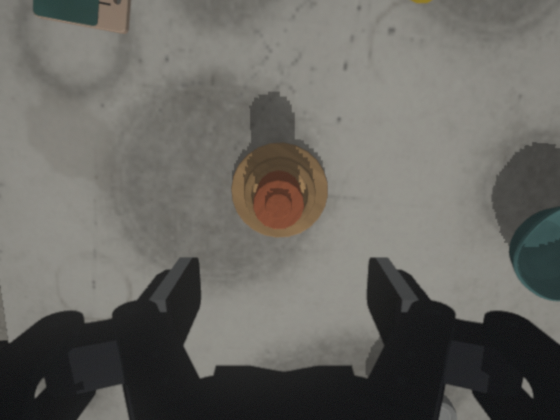

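View pics/side8z.png

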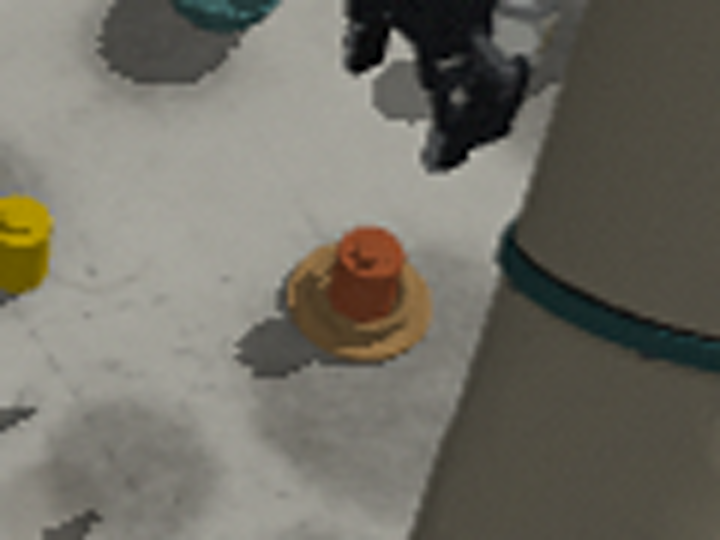

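The cap stands upright in the socket. I'll move on to the handle.

```bash
python3 - <<'E'
from h import *
st();print(delta([551.3,80.5,270]))
E
```

```text
9.35 [ 461.5 -289.   163.2] [-1.5695e+00 -1.3000e-03 -1.4864e+00] F [-0.2  0.2 -0.8] w 68.3 q [ 0.77  0.59 -0.39  1.88  0.32  0.73  0.28]
[-36.04320423 -10.71730845  12.07731594]
```

```bash
python3 -m inch '[0.8,0,-4,0,0,0,0, 0.8,-2,-8,0.7,0,0,0, 0.8,-6,-10.7,2,0,0,0, 0.8,-10.5,-10.7,3.5,0,0,0, 0.8,-15,-10.7,5,0,0,0, 0.8,-19.5,-10.7,6.5,0,0,0, 0.8,-24,-10.7,8,0,0,0, 0.8,-28.5,-10.7,9.6,0,0,0, 0.8,-33,-10.7,11,0,0,0, 0.8,-36,-10.7,12.1,0,0,0, 0.8,-36,-10.7,12.1,0,0,0, 0.8,-36,-10.7,12.1,0,0,0]'; python3 - <<'E'
from h import *
T=imaging.get_image("wrist");cv2.imwrite("pics/w9.png",T["img"][:,:,::-1])
st();print(delta([551.3,80.5,182]))
d=T
m=mask(d["img"],(0,90,30),(22,255,255),(200,0,420,420));r=cv2.minAreaRect(max(cv2.findContours(m,0,1)[0],key=cv2.contourArea));b=cv2.boxPoints(r)
print(r);b=b[np.argsort(b[:,1])];e1=onz(d,*b[:2].mean(0),203);e2=onz(d,*b[2:].mean(0),203)
v=e1-e2;print("bar",(e1+e2)/2,np.linalg.norm(v),"yaw",np.degrees(np.arctan2(-v[0],v[1])))
E
```

```text
clock: 10.55
eef_pos: [550.5, 80.6, 267.4]
tool_rot: [-1.574, -0.001, -1.484]
force: [-0.1, -0.9, -0.2]
width: 68.0
10.6 [550.5  79.2 267.7] [-1.5742e+00 -1.2000e-03 -1.4864e+00] F [-0.3 -0.4  0. ] w 68.5 q [ 0.13  0.49 -0.49  1.72  0.26  1.   -0.37]
[-0.13164678  8.56576055  0.11777038]
((286.0, 219.0), (198.0, 18.0), 90.0)
bar [550.84923179  79.16887226 203.        ] 123.6451183369921 yaw 5.074860535630992
```

View pics/w9.png

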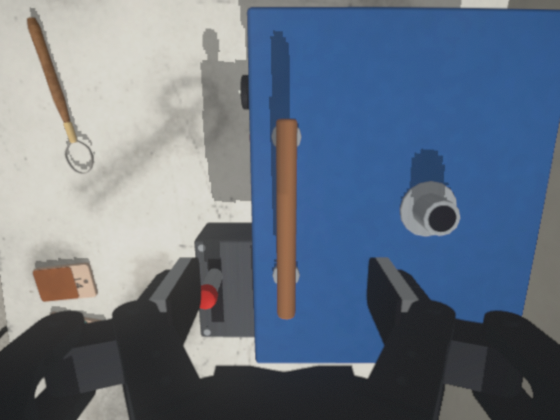

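The bar is at (286,219), centred between the fingers. I'll go down and grip it.

```bash
python3 -m inch '[0.8,-0.05,3,0.05,0,0,0, 0.8,-0.05,6,0.05,0,0,0, 0.8,-0.05,8,0.05,0,0,0, 0.7,-0.05,8.5,0.05,0,0,0, 0.5,-0.05,8.5,0.05,0,0,0, 0.3,-0.05,8.5,0.05,0,0,0, 0.1,-0.05,8.5,0.05,0,0,0, 0.05,-0.05,8.5,0.05,0,0,0, 0,-0.05,8.5,0.05,0,0,0, 0,-0.05,8.5,0.05,0,0,0, 0,-0.05,8.5,0.05,0,0,0]'; python3 - <<'E'
from h import *
st()
T=imaging.get_image("wrist");cv2.imwrite("pics/w10.png",T["img"][:,:,::-1])
E
```

```text
clock: 11.7
eef_pos: [551.8, 80.7, 185.6]
tool_rot: [-1.57, -0.001, -1.486]
force: [-2.1, -1.2, 5.5]
width: 10.0
11.7 [551.8  80.7 185.6] [-1.5702e+00 -7.0000e-04 -1.4862e+00] F [-2.1 -1.2  5.5] w 10.0 q [ 0.09  0.58 -0.44  1.82  0.33  0.81 -0.43]
```

View pics/w10.png

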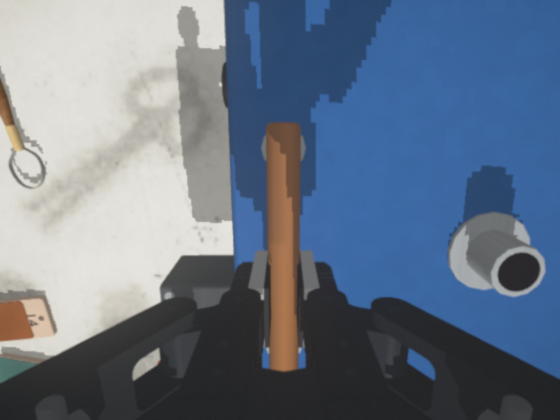

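```bash
python3 -m inch '[0,0,-0.2,0.05,0,0,0, 0,0,-0.4,0.12,0,0,0, 0,0,-0.4,0.12,0,0,0]'; python3 -m inch '[0,0,-0.2,0.07,0,0,0, 0,0,-0.4,0.15,0,0,0, 0,0,-0.4,0.15,0,0,0]'
```

```text
clock: 12.05
eef_pos: [552.7, 80.8, 188.3]
tool_rot: [-1.572, -0.0, -1.486]
force: [-1.5, -1.1, -3.5]
width: 9.8
clock: 12.35
eef_pos: [554.3, 80.9, 192.3]
tool_rot: [-1.572, -0.0, -1.486]
force: [-1.6, -0.4, -2.2]
width: 10.0
```

```bash
python3 -m inch '[0,0,-0.2,0.07,0,0,0, 0,0,-0.4,0.15,0,0,0, 0,0,-0.4,0.15,0,0,0]'
```

```text
clock: 12.65
eef_pos: [556.0, 81.1, 196.4]
tool_rot: [-1.571, -0.0, -1.486]
force: [-0.7, -0.4, -4.7]
width: 9.6
```

The bar has risen 11 mm at about 3–5 N, so the lid looks free. I'll raise it a little more and check in the images that the lid came up and the bar didn't slip.

```bash
python3 -m inch '[0,0,-0.3,0.11,0,0,0, 0,0,-0.6,0.21,0,0,0, 0,0,-0.9,0.31,0,0,0, 0,0,-0.9,0.31,0,0,0]'; python3 - <<'E'
from h import *
st()
for n in ("wrist","side"):
    T=imaging.get_image(n);cv2.imwrite(f"pics/{n}11.png",T["img"][:,:,::-1])
    if n=="side": cv2.imwrite("pics/side11z.png",cv2.resize(T["img"][170:290,160:320,::-1],(800,600),interpolation=cv2.INTER_CUBIC))
E
```

```text
clock: 13.05
eef_pos: [560.3, 81.5, 206.1]
tool_rot: [-1.568, 0.0, -1.486]
force: [1.9, -1.6, -4.3]
width: 9.6
13.05 [560.3  81.5 206.1] [-1.5683  0.     -1.4863] F [ 1.9 -1.6 -4.3] w 9.6 q [ 0.1   0.57 -0.46  1.78  0.32  0.86 -0.41]
```

View pics/wrist11.png

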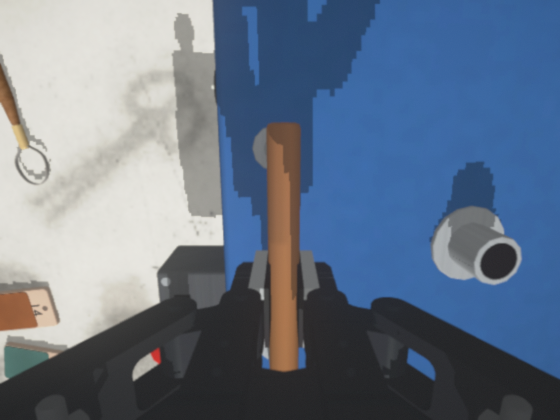

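View pics/side11z.png

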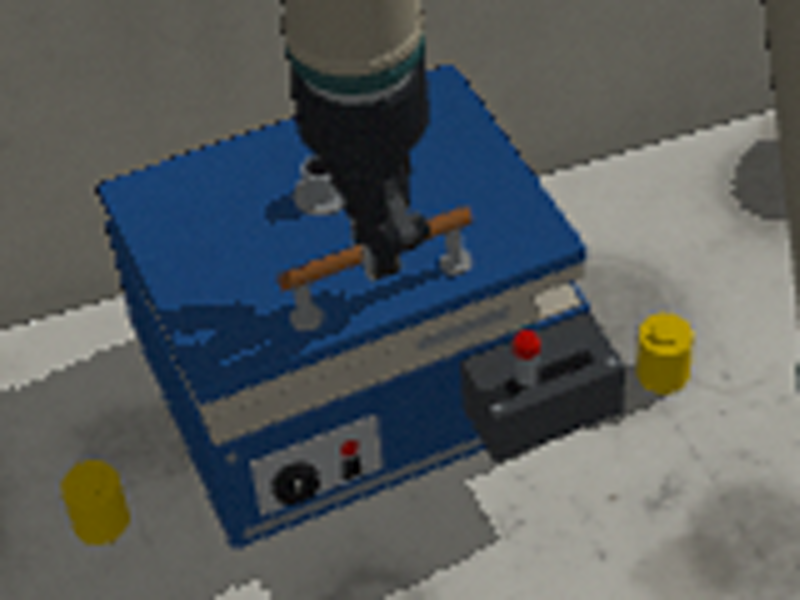

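The lid's front edge is clearly off the rim with the knob still home, so the lid isn't caught and I leave the catch alone. I continue up the arc.

```bash
python3 -m inch '[0,0,-0.75,0.4,0,0,0, 0,0,-1.5,0.85,0,0,0, 0,0,-2.3,1.4,0,0,0, 0,0,-3.1,1.95,0,0,0, 0,0,-3.1,1.95,0,0,0]'; python3 - <<'E'
from h import *
import math
s=ctrl.read_state();st();p=s["eef_pos"]-np.array([551.8,80.7,185.6]);dx=p@[.9962,.0868,0]
print(dx,p[2],"th",math.atan2(68+p[2],185-dx)-.352,"r",math.hypot(68+p[2],185-dx))
E
```

```text
clock: 13.65
eef_pos: [579.0, 83.1, 237.5]
tool_rot: [-1.57, -0.0, -1.486]
force: [0.8, -1.3, -4.8]
width: 9.9
13.65 [579.   83.1 237.5] [-1.5703e+00 -3.0000e-04 -1.4864e+00] F [ 0.8 -1.3 -4.8] w 9.9 q [ 0.11  0.56 -0.47  1.69  0.3   0.96 -0.39]
27.34292555848254 51.907989619558634 th 0.2982266295502146 r 198.07493303308817
```

```bash
python3 -m inch '[0,0,-0.75,0.6,0,0,0, 0,0,-1.5,1.28,0,0,0, 0,0,-2.2,1.95,0,0,0, 0,0,-2.87,2.7,0,0,0, 0,0,-3.4,3.3,0,0,0, 0,0,-3.86,3.9,0,0,0, 0,0,-3.86,3.9,0,0,0, 0,0,-3.86,3.9,0,0,0]'; python3 - <<'E'
from h import *
import math
s=ctrl.read_state();st();p=s["eef_pos"]-np.array([551.8,80.7,185.6]);dx=p@[.9962,.0868,0]
print(dx,p[2],"th",math.atan2(68+p[2],185-dx)-.352,"r",math.hypot(68+p[2],185-dx))
for n in ("wrist","side"):
    T=imaging.get_image(n);cv2.imwrite(f"pics/{n}12.png",T["img"][:,:,::-1])
    if n=="side": cv2.imwrite("pics/side12z.png",cv2.resize(T["img"][170:290,160:320,::-1],(800,600),interpolation=cv2.INTER_CUBIC))
E
```

```text
clock: 14.45
eef_pos: [616.1, 86.3, 276.7]
tool_rot: [-1.574, -0.001, -1.486]
force: [-7.9, -3.2, 4.6]
width: 9.7
14.45 [616.1  86.3 276.7] [-1.5735e+00 -1.0000e-03 -1.4860e+00] F [-7.9 -3.2  4.6] w 9.7 q [ 0.1   0.58 -0.47  1.53  0.28  1.1  -0.35]
64.55412714454661 91.08618328256259 th 0.5707597959403801 r 199.53852259482412
```

View pics/wrist12.png

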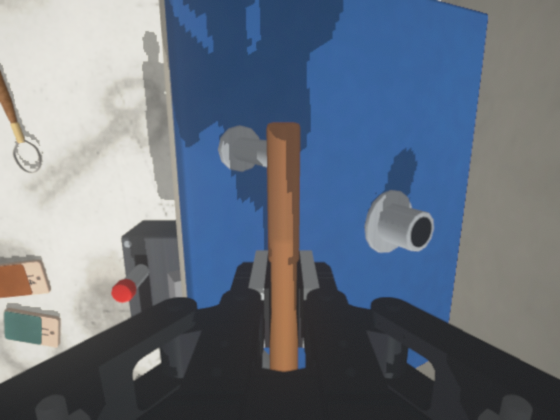

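View pics/side12z.png

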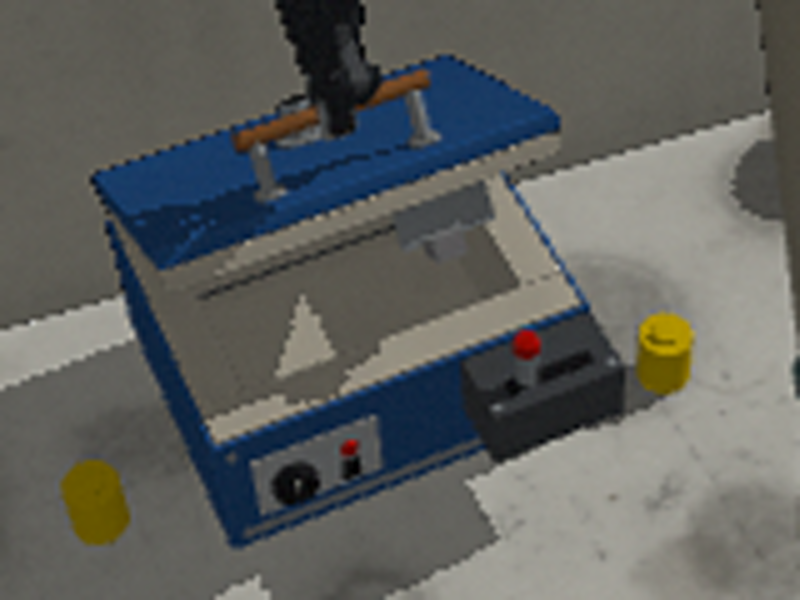

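The side view shows the lid well open. I'll check the front corner against the predicted angle and check that the hold is steady.

```bash
python3 -m inch '[0,0,0,0,0,0,0, 0,0,0,0,0,0,0, 0,0,0,0,0,0,0, 0,0,0,0,0,0,0, 0,0,0,0,0,0,0]'; python3 - <<'E'
from h import *
import math
st();d=imaging.get_image("side");T=imaging.get_image("top")
cv2.imwrite("pics/top13.png",T["img"][:,:,::-1])
kx=np.array([.9962,.0868,0]);ky=np.array([-.0868,.9962,0]);H=np.array([551,80,0])+185*kx+np.array([0,0,133])
for th in (.4,.45,.5,.55,.6):
    o=[]
    for y in (130,-130):
        X=H+kx*(-210*math.cos(th)+30*math.sin(th))+ky*y+np.array([0,0,210*math.sin(th)+30*math.cos(th)])
        u=proj(d,X);o.append(np.round((u-[160,170])*5).tolist())
    print(th,round(210*math.sin(th)),o)
E
```

```text
clock: 15.05
eef_pos: [616.0, 86.3, 276.6]
tool_rot: [-1.574, -0.001, -1.486]
force: [-7.3, -3.0, 5.1]
width: 9.7
15.05 [616.   86.3 276.6] [-1.5735e+00 -1.0000e-03 -1.4859e+00] F [-7.3 -3.   5.1] w 9.7 q [ 0.1   0.58 -0.47  1.53  0.28  1.1  -0.35]
0.4 82 [[168.0, 307.0], [571.0, 161.0]]
0.45 91 [[163.0, 290.0], [567.0, 145.0]]
0.5 101 [[157.0, 273.0], [563.0, 129.0]]
0.55 110 [[151.0, 256.0], [558.0, 112.0]]
0.6 119 [[145.0, 239.0], [553.0, 96.0]]
```

View pics/top13.png

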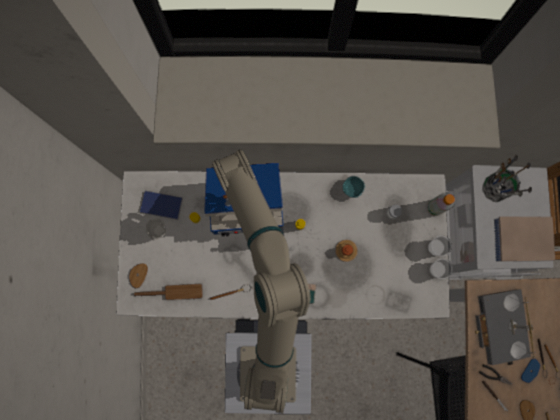

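The image corners, about (160,268) and (560,108) in the zoomed view, match a lid angle of 0.51–0.56 rad. That puts the front edge at least 102 mm above the rim. The hold is steady and the other items haven't moved, so I hand in.

```bash
python3 -c "
from cell import finish_job;print(finish_job())"
```

```text
the job is handed in; nothing more can be done
None
```

I lifted the terracotta cap off the pipe and set it upright in the wooden holder; the side and wrist views after release show it standing in the socket.

I then tugged the lid by its handle with the catch untouched. It came up freely, past 20 mm at about 5 N with no hard stop, and the side view showed the front edge clear of the rim. It was not caught, so I left the catch knob home.

I raised the lid along its arc and handed in at 15 s, still gripping the handle.

- **Lid height:** the arm pose gives about 0.57 rad, and the lid's corners in the side view give 0.51–0.56 rad. By either measure the front edge is about 102–113 mm above the rim, against the 90 mm needed.
- **Hold:** over the last 0.5 s the pose stayed within about 0.1 mm, with a wrist force of about 9 N.
- **Bowl, jar and cup:** I did not touch them, and they looked unmoved in the last top view. I compared that by eye, not by measurement.

No check failed. The only disagreement was the small difference between the two lid angles.

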